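# Release a test cell: draw its T-handle lock pin and park it in the bracket's notch

## Task

Unlock the test cell that is held by the T-handle pin: draw that pin straight up out of its bore, and park it upright in the notch of the forked dark steel bracket, well inside the slot with its collar resting flat on the two prongs. Set it down rather than dropping it, let go, and leave the round-knob pin seated in the other cell's bore.

Things in the scene. Friction and masses are not known exactly. Their poses are not given: they have to be found in the camera images.
- t_pin: Loose steel pin to move, 0.12-0.2 kg. Origin on its axis at the collar's underside; z up the axis, x along the crossbar. Below: round shank 12 mm across, 36 mm long. Above: collar 40 mm across, 5 mm thick; stem 12 mm across, 18 mm long; flat-sided crossbar 54 (x) by 12 (y) by 16 mm high, centre 31 mm, top 39 mm above the origin; grip it from above across the 12 mm. Lifts straight out.
- bore (a point): Mouth of the vertical bore (14.5 mm wide, 40 mm deep) holding the T-handle pin at the start, 85 mm above the bench in a 44 mm square aluminium clevis. z up. Fixed grey base, 100 mm wide, 45 mm high, from 35 mm on the +x side to 125 mm on the -x side; on it 88 mm to -x a clear cell 60 mm across, top 108 mm above the bench. The other cell is alike.
- notch (a point): Where the parked pin's origin belongs: in the slot, at the top face of the fixed dark steel fork plate, 85 mm above the bench, z up. Plate 8 mm thick, prongs 20 mm wide, slot 22 mm wide (y), open at its end 34 mm from here along this point's -x, closed 15 mm from here along +x. Clear below the slot down to an 8 mm foot plate. Slide the shank in by the open end or lower it in.
- knob_pin: The other steel pin, to be left alone, seated in the other cell's bore: same shank, collar and stem, but a 30 mm ball knob on top (ball centre 34 mm above the origin). Origin on its axis at the collar's underside, z up.

How it is judged:
On the way:
1. the T-handle pin is drawn clear of its bore (z of t_pin in the frame of bore above 0.038 m), for 0.1 s.
At the end, for the whole second after the job is handed in: T-handle pin released and at rest in the notch: within 10 mm of the slot's centre line, at most 22 mm from the notch point towards the open end and 15 mm the other way, height within 6 mm, upright within 10 degrees. Round-knob pin within 12 mm of its start (x of t_pin in the frame of notch between -0.022 and 0.015 m and y of t_pin in the frame of notch between -0.01 and 0.01 m and z of t_pin in the frame of notch between -0.006 and 0.006 m and angle between t_pin's own z axis and vertical below 0.175 rad and linear speed of t_pin below 0.02 m/s and distance of knob_pin from where it was at the start of the episode below 0.012 m); the robot touches nothing.
It fails at once if the round-knob pin is moved more than 12 mm (distance of knob_pin from where it was at the start of the episode above 0.012 m).
It fails at once if the T-handle pin falls free (faster than 0.5 m/s, out of the fingers) (contact force between the fingers and t_pin below 0.05 N and linear speed of t_pin above 0.5 m/s).
It also fails if it takes over 45 s, if anything falls off the work surface, if the arm or the gripper's body presses on something with over 40 N, if the wrist force passes 120 N, or if a joint passes its speed limit or range.

## Robot

A 7-joint arm with a two-finger parallel gripper is mounted at the origin on the work surface. World frame = base frame: x ahead of the robot, y to its left, z up, the work surface at z = 0. Lengths are in m, angles in rad, forces in N, time in s.
With the tool pointing down it reaches from about 0.425 to 0.925 m from the base axis. Payload 6.8 kg.
Tool frame: the origin (TCP) lies at the very end of the fingers, on their centre line; the grasp point (between the pads) lies 19 mm behind it; y points along the fingers, z is the direction in which the jaws open and shut, and the axes are right-handed (so a half turn about y gives the same grasp; the last joint's range is limited). The gripper opens to 88 mm and grips with 3 to 60 N. Pads are 20 mm wide; open, the fingers measure 115 mm over their backs; the gripper's body (75 mm by 178 mm) begins 61 mm behind the grasp point.
Start: joints at [1.161, 0.477, 0.022, 1.555, -0.011, 1.109, -0.083], TCP at [0.201, -0.645, 0.223] pointing down, gripper open.
Joint ranges: [-2.96, 2.96], [-0.34, 2.1], [-1.41, 1.46], [0.24, 2.44], [-1.37, 4.51], [0.17, 1.92], [-2.96, 2.96]. Speed limits (rad/s): [2.39, 2.39, 3.14, 3.14, 3.14, 3.14, 3.14].

## Interface

Orientations are given as a unit quaternion [x, y, z, w].
In Python, from plant import monitor, viewer, workorder, finder gives the robot as it stands.
- The arm moves only by the tool drive_tool, never from a script. Its argument "moves" is a list that holds one entry, the list of rows, each a list of 7 numbers: the shift along the world's x, y, z in mm, then the turn, a rotation vector about the world's x, y, z in degrees, then the opening, from 0 (shut) to 1 (fully open). A call has 1 to 8 rows; each row is the pose to reach, as a shift and turn from the pose commanded when the call began; what a row does not reach only later rows make up. A row lasts 1/10 s, in which the tool goes at most 50 mm and 8.59 degrees, less where a joint would pass 70% of its speed; a pose out of reach is approached as far as the arm can. A call with a gripper value outside its range is refused whole. The fingers move at their own pace and stop on an object; "grip_force" is the grip in N (left out, the last holds). Time passes only in rows, so rows that repeat a pose let the fingers close. It gives the time, the measured TCP pose, the force and the opening at its end, in the units of the state.
- monitor.read_state(): the state, without advancing time (a new reading comes with each control period).
- viewer.snapshot(name): name is "scene" or "side" or "wrist"; returns a dict with "img" (480x640x3 uint8, red, green, blue), "fx", "fy", "cx", "cy" (pixels), "rvec" (rotation vector, rad) and "tvec" (3), from world to camera coordinates, as OpenCV has them. Camera axes: x right, y down, z forward; pixel columns grow to the right and rows downward; lengths in m; the calibration is good to about 2 mm. A picture is of the moment at which its call begins. There is no depth.
- workorder.hand_in(): hands the job in, once; it reports no verdict.
Trained networks look in a picture, given as the dict that the camera call returned (one of the last four; its "shot" number tells which), for a name from the list of things; names that differ only in an ending like _2 or _b are one class to them, and where a whole thing is asked for, a point or a joint stands for the part that bears it (a point fixed in the world has none). Each returns a list of dicts, best first, with "score" (0 to 1); they miss things now and then, are a little off and sometimes report something else, mostly with a low value. They report only what shows in the picture. A call takes as long as a camera call.
- finder.boxes_of(thing, picture): "bbox" ([centre column, centre row, width, height] in pixels, round what is visible of it).
- finder.silhouettes(thing, picture): "pixels" (480x640 bool, what is visible of it) and "bbox" ([centre column, centre row, width, height] in pixels, round what is visible of it).
- finder.mark_of(thing, picture): "at" ([column, row] in pixels: a listed point, or the origin of a listed thing).
The state is a dict: "time": time; "joint_pos": joint angles; "dq": joint speeds; "tau": joint torques, N m; "ee_pos": TCP position; "orientation": TCP orientation; "ft_force": force on the tool from outside, world axes, zero at the start; "wrist_torque": the same for the moment, N m; "opening": finger opening in m.
Only numpy, scipy, OpenCV 4.12 (cv2) and the standard library are available. Lean on these libraries where they do the work, as an engineer would, in place of code of your own. Each camera call takes 0.05 s, during which the arm holds its last target. There are 200 camera calls.

## Working session

There is one attempt and no reset: what is moved stays moved. The work goes in short steps, Python scripts to look and compute and a tool call to move; the robot and the scene stay as the last step left them, time stands still between calls to the robot, and variables do not carry over. Pictures are saved under pics/ and viewed, about 8 in all and at most 12, crops included, and the job is handed in when it is done.

Besides the shell and the picture viewer there is one more tool, called after "Request:" as a command line: name --argument value ..., lists and objects as JSON in quotes. drive_tool: Moves the arm, as the interface text tells. Its arguments: {"type":"object","properties":{"moves":{"type":"array"},"grip_force":{"type":"number"}},"required":["moves"]}

```bash
mkdir -p pics
cat > h.py <<'E'
import numpy as np, cv2
from plant import monitor, viewer, workorder, finder
def snap(n): return viewer.snapshot(n)
def P(s):
    R=cv2.Rodrigues(np.array(s["rvec"],float))[0]; t=np.array(s["tvec"],float).ravel()
    K=np.array([[s["fx"],0,s["cx"]],[0,s["fy"],s["cy"]],[0,0,1]],float); return K,R,t
def proj(s,X):
    K,R,t=P(s); p=K@(R@np.array(X)+t); return p[:2]/p[2]
def plane(s,uv,z):
    K,R,t=P(s); d=R.T@np.linalg.inv(K)@np.array([*uv,1.]); c=-R.T@t
    return c+d*(z-c[2])/d[2]
def tri(obs):
    A=[];b=[]
    for s,uv in obs:
        K,R,t=P(s); d=R.T@np.linalg.inv(K)@np.array([*uv,1.]); d/=np.linalg.norm(d); c=-R.T@t
        M=np.eye(3)-np.outer(d,d); A.append(M);b.append(M@c)
    A=np.vstack(A);b=np.hstack(b);x=np.linalg.lstsq(A,b,rcond=None)[0]
    return x,np.linalg.norm(A@x-b)
def save(s,n): cv2.imwrite("pics/"+n,s["img"][:,:,::-1])
E
python3 - <<'E'
from h import *
np.set_printoptions(precision=4,suppress=True)
S={n:snap(n) for n in("scene","side","wrist")}
for n,s in S.items():
    save(s,n+"0.png")
    c=-P(s)[1].T@P(s)[2]; print(n,c)
for t,z in(("t_pin",.085),("bore",.085),("notch",.085),("knob_pin",.085)):
    for n,s in S.items():
        for m in finder.mark_of(t,s)[:3]: print(t,n,round(m["score"],2),np.array(m["at"]),plane(s,m["at"],z))
st=monitor.read_state();print(st["ee_pos"],st["orientation"],st["opening"],st["time"])
cv2.imwrite("pics/a.png",cv2.resize(np.hstack([S["scene"]["img"],S["side"]["img"]])[:,:,::-1],(1280,480))[:, :])
E
```

```text
scene [1.1281 0.0548 0.6263]
side [ 0.2523 -0.5687  0.729 ]
wrist [ 0.2684 -0.6237  0.3842]
t_pin scene 0.89 [496.8 268.5] [0.5276 0.2926 0.085 ]
t_pin side 0.69 [288.2 178. ] [0.5361 0.2965 0.085 ]
bore scene 0.57 [492.8 271.7] [0.5364 0.2843 0.085 ]
bore scene 0.49 [496.3 269.4] [0.53   0.2914 0.085 ]
bore side 0.79 [288.4 179. ] [0.5351 0.2926 0.085 ]
notch scene 0.57 [341.9 246.4] [0.4939 0.021  0.085 ]
notch side 0.74 [320.3 257.1] [0.4988 0.026  0.085 ]
knob_pin side 0.56 [435.4 379.1] [ 0.5517 -0.2877  0.085 ]
[ 0.2006 -0.6445  0.2227] [ 0.1063 -0.699   0.6991 -0.1063] 0.0880399624593131 0.75
```

View pics/scene0.png

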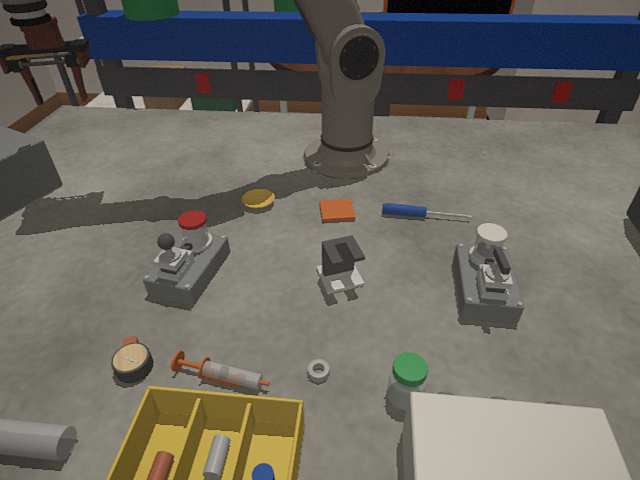

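View pics/side0.png

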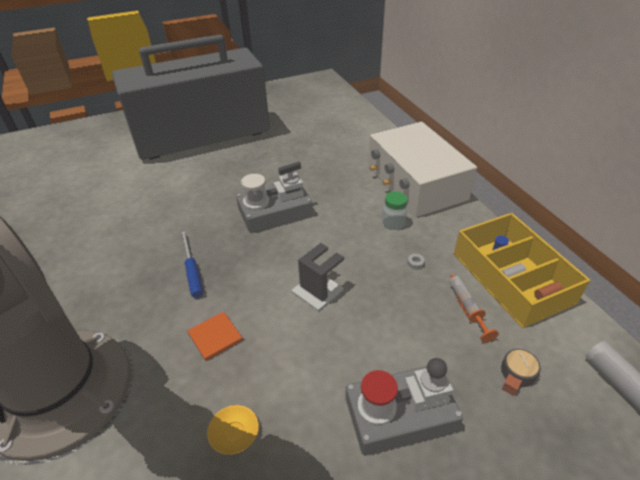

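The scene picture shows the T-pin at (497,265), the fork at (343,250) with its open end toward the camera, and the knob pin at (170,250). In the side picture the T-pin is at (289,178), the fork at (320,257) and the knob pin at (437,375). I'll get the crossbar direction and the fork axis roughly, then set out.

Run:
```python
from h import *
np.set_printoptions(precision=4,suppress=True)
a=snap("scene");b=snap("side")
for n,s in(("scene",a),("side",b)):
    c=s["img"][:,:,::-1]
    r=(c[215:335,445:565] if n=="scene" else c[130:250,230:350]); r2=(c[225:305,300:380] if n=="scene" else c[235:315,280:360])
    cv2.imwrite(f"pics/c_{n}.png",np.hstack([cv2.resize(r,(400,400),interpolation=2),cv2.resize(r2,(400,400),interpolation=2)]))
x=cv2.imread("pics/c_scene.png");y=cv2.imread("pics/c_side.png")
cv2.imwrite("pics/c.png",cv2.resize(np.vstack([x,y]),(600,600)))
```

Request:
drive_tool --moves '[[[45,45,20,0,0,0,1],[90,90,40,0,0,0,1],[130,125,60,0,0,0,1],[170,160,80,0,0,0,1],[210,195,80,0,0,0,1],[250,230,80,0,0,0,1],[285,265,80,0,0,0,1],[320,300,80,0,0,0,1]]]'

```text
time: 1.65
ee_pos: [0.4859, -0.378, 0.3023]
orientation: [0.106, -0.699, 0.699, -0.106]
ft_force: [0.6, -0.8, 0.1]
opening: 0.0878
```

View pics/c.png

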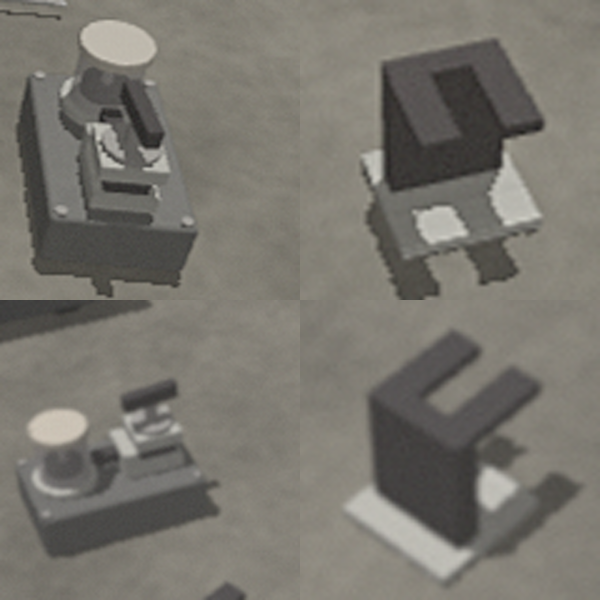

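The crops show the crossbar over the clevis, top edge running from about (496,249) to (509,271) in the scene image. The fork's slot runs from about (341,244) at the closed end to (348,261) at the open end.

Run:
```python
from h import *
np.set_printoptions(precision=4,suppress=True)
a=snap("scene");b=snap("side")
def d(s,p,q,z):
    A=plane(s,p,z);B=plane(s,q,z);v=B-A;print(A,B,np.degrees(np.arctan2(v[1],v[0])),np.linalg.norm(v))
d(a,(495.8,249),(508,271),.124)
d(b,(279,169),(300,164.5),.12)
d(a,(340.5,243.7),(348,261),.085)
f=lambda x,y:(280+(x-300)/3.75,235+(y-300)/3.75)
d(b,f(448,436),f(530,370),.085)
d(b,f(372,395),f(455,335),.085)
for n in("scene","side"):
    s={"scene":a,"side":b}[n]
    for t in("bore","t_pin","notch"):
        for m in finder.mark_of(t,s)[:2]: print(n,t,m["score"],m["at"])
```

```text
[0.5218 0.2831 0.124 ] [0.5751 0.2921 0.124 ] 9.615463301299972 0.05403131441434041
[0.5143 0.291  0.12  ] [0.5641 0.2874 0.12  ] -4.121313705304881 0.04988859782396198
[0.4864 0.0178 0.085 ] [0.5328 0.0346 0.085 ] 19.82666601327469 0.04938894774885906
[ 0.4823 -0.0076  0.085 ] [0.5397 0.0173 0.085 ] 23.482981735598475 0.06249244816459213
[0.4587 0.0351 0.085 ] [0.5151 0.0579 0.085 ] 21.949172179463794 0.060854445499302225
scene bore 0.6 [493.4, 269.9]
scene t_pin 0.84 [497.4, 268.9]
scene notch 0.78 [341.9, 249.8]
side bore 0.85 [289.0, 178.8]
side t_pin 0.56 [289.1, 179.0]
side notch 0.56 [320.2, 257.2]
```

Request:
drive_tool --moves '[[[45,45,0,0,0,8,1],[75,90,0,0,0,16,1],[90,135,0,0,0,24,1],[100,185,0,0,0,32,1],[100,235,0,0,0,40,1],[100,285,0,0,0,48,1],[100,335,0,0,0,56,1],[100,385,0,0,0,64,1]]]'

```text
time: 2.85
ee_pos: [0.5842, -0.0091, 0.3018]
orientation: [0.461, -0.536, 0.536, -0.461]
ft_force: [-0.1, 0.4, -0.2]
opening: 0.088
```

Request:
drive_tool --moves '[[[0,40,0,0,0,-8,1],[0,80,0,0,0,-16,1],[-10,120,0,0,0,-24,1],[-20,160,0,0,0,-32,1],[-30,200,0,0,0,-40,1],[-40,240,-10,0,0,-48,1],[-50,270,-20,0,0,-56,1],[-53,297,-30,0,0,-64,1]]]'

```text
time: 3.65
ee_pos: [0.5311, 0.2884, 0.2715]
orientation: [0.104, -0.699, 0.699, -0.104]
ft_force: [0.5, 0.2, 0.7]
opening: 0.0875
```

Request:
drive_tool --moves '[[[0,0,0,0,0,-8,0.7],[0,0,0,0,0,-15,0.5],[0,0,0,0,0,-15,0.5]]]'

```text
time: 3.95
ee_pos: [0.5322, 0.2866, 0.2715]
orientation: [0.013, -0.707, 0.707, -0.013]
ft_force: [-0.1, 0.4, -0.5]
opening: 0.0674
```

Run:
```python
from h import *
np.set_printoptions(precision=4,suppress=True)
from scipy.spatial.transform import Rotation as Ro
w=snap("wrist");save(w,"w1.png")
st=monitor.read_state();print(st["time"],st["ee_pos"],Ro.from_quat(st["orientation"]).as_matrix()[:,2],st["joint_pos"])
for t in("t_pin","bore"):
  for m in finder.mark_of(t,w)[:2]: print(t,m["score"],m["at"],plane(w,m["at"],.085))
```

```text
4.0 [0.5322 0.2866 0.2716] [ 0.0405 -0.9992  0.0006] [-0.3093  0.3464 -0.3723  1.6533  0.1354  1.1675 -2.245 ]
t_pin 0.92 [318.8, 206.6] [0.5385 0.289  0.085 ]
bore 0.66 [317.7, 204.2] [0.5407 0.2901 0.085 ]
```

View pics/w1.png

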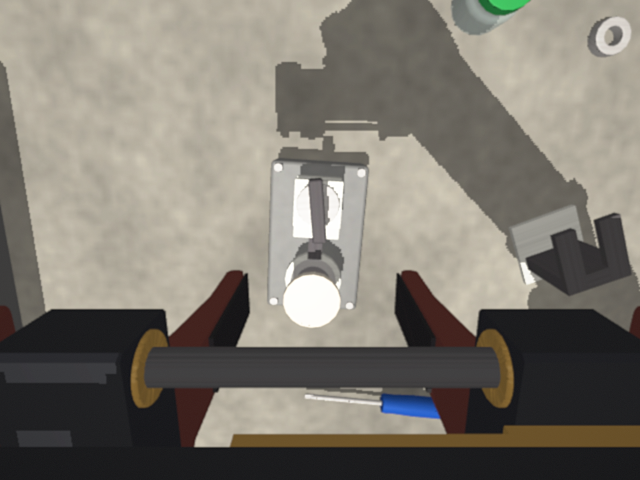

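The wrist picture shows the bar, clear of everything, from about (316,182) to (319,243), with the clevis at (318,205) and the cell at (312,300).

Run:
```python
from h import *
np.set_printoptions(precision=4,suppress=True)
w=snap("wrist")
m=finder.silhouettes("t_pin",w)[0];g=cv2.cvtColor(w["img"],cv2.COLOR_RGB2GRAY)
mask=m["pixels"]&(g<125)
n,l,stt,c=cv2.connectedComponentsWithStats(mask.astype(np.uint8)); k=1+stt[1:,4].argmax();ys,xs=np.where(l==k);print(m["score"],stt[k],np.median(g[l==k]))
q=np.array([plane(w,p,.124)[:2] for p in zip(xs,ys)])
r=cv2.minAreaRect((q*1e4).astype(np.float32));print(r); print(cv2.boxPoints(r)/1e4)
```

```text
0.72 [309 178  18  65 872] 118.0
((5420.380859375, 2900.01416015625), (544.966796875, 125.41951751708984), 5.055469036102295)
[[0.5143 0.2938]
 [0.5154 0.2814]
 [0.5697 0.2862]
 [0.5686 0.2986]]
```

Request:
drive_tool --moves '[[[10,3,-30,0,0,3,0.5],[10,3,-70,0,0,3,0.5],[10,3,-105,0,0,3,0.5],[10,3,-130,0,0,3,0.5],[10,3,-150,0,0,3,0.5],[10,3,-165,0,0,3,0.5],[10,3,-173,0,0,3,0.5],[10,3,-173,0,0,3,0.5]]]'

```text
time: 5.0
ee_pos: [0.5413, 0.2906, 0.098]
orientation: [0.033, -0.706, 0.707, -0.032]
ft_force: [0.6, 0.2, 0.1]
opening: 0.0442
```

Request:
drive_tool --moves '[[[0,0,0,0,0,0,0.25],[0,0,0,0,0,0,0],[0,0,0,0,0,0,0],[0,0,0,0,0,0,0],[0,0,0,0,0,0,0],[0,0,0,0,0,0,0]]]' --grip_force 40

```text
time: 5.6
ee_pos: [0.5418, 0.291, 0.0991]
orientation: [-0.032, 0.706, -0.706, 0.033]
ft_force: [0.0, -0.1, 4.9]
opening: 0.0121
```

Request:
drive_tool --moves '[[[0,0,5,0,0,0,0],[0,0,12,0,0,0,0],[0,0,22,0,0,0,0],[0,0,34,0,0,0,0],[0,0,48,0,0,0,0],[0,0,64,0,0,0,0],[0,0,80,0,0,0,0],[0,0,80,0,0,0,0]]]'

```text
time: 6.4
ee_pos: [0.5431, 0.292, 0.182]
orientation: [-0.031, 0.707, -0.705, 0.034]
ft_force: [-1.1, 0.8, -1.6]
opening: 0.0115
```

Run:
```python
from h import *
np.set_printoptions(precision=4,suppress=True)
S=[snap("wrist"),snap("scene"),snap("side")]
st=monitor.read_state();print(st["time"],st["ee_pos"],st["ft_force"],st["opening"])
for t in("notch","t_pin"):
  for s in S:
    for m in finder.mark_of(t,s)[:1]: print(t,m["score"],m["at"],plane(s,m["at"],.085 if t=="notch" else .165))
w=S[1]["img"][:,:,::-1];v=S[2]["img"][:,:,::-1]
cv2.imwrite("pics/l.png",cv2.resize(np.hstack([w[150:330,410:590],v[60:240,200:380]]),(800,400),interpolation=2))
```

```text
6.55 [0.5414 0.2906 0.1784] [ 0.2663  0.0674 -2.0692] 0.011872947661736907
notch 0.68 [345.9, 248.6] [0.4994 0.0287 0.085 ]
notch 0.96 [322.2, 257.8] [0.5014 0.0227 0.085 ]
t_pin 0.57 [320.8, 282.3] [0.542 0.292 0.165]
t_pin 0.72 [509.6, 232.6] [0.5275 0.2943 0.165 ]
t_pin 0.57 [286.4, 146.0] [0.541  0.3052 0.165 ]
```

View pics/l.png

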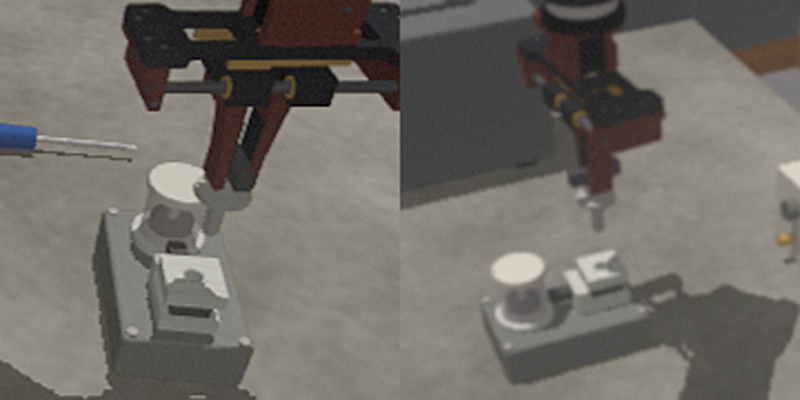

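The pin is drawn clear of the clevis and hangs upright in the fingers (left panel at about (225,200), right panel at (597,210)). Next I'll go over the fork.

Request:
drive_tool --moves '[[[0,-30,0,0,0,0,0],[0,-70,0,0,0,0,0],[-10,-115,0,0,0,0,0],[-20,-160,0,0,0,0,0],[-30,-200,0,0,0,0,0],[-38,-235,0,0,0,0,0],[-41,-258,0,0,0,0,0],[-41,-266,0,0,0,0,0]]]'

```text
time: 7.65
ee_pos: [0.5, 0.0219, 0.1785]
orientation: [0.031, -0.706, 0.707, -0.031]
ft_force: [-0.4, 0.2, -1.4]
opening: 0.0118
```

Run:
```python
from h import *
np.set_printoptions(precision=4,suppress=True)
S=[snap("wrist"),snap("scene"),snap("side")]
st=monitor.read_state();print(st["time"],st["ee_pos"],st["ft_force"],st["opening"],st["joint_pos"])
for t in("notch","t_pin"):
  for s in S:
    for m in finder.mark_of(t,s)[:1]: print(t,m["score"],m["at"],plane(s,m["at"],.085 if t=="notch" else st["ee_pos"][2]-.014))
w=S[0]["img"];a=S[1]["img"];b=S[2]["img"]
cv2.imwrite("pics/f.png",np.hstack([cv2.resize(w[200:480,180:460],(400,400)),cv2.resize(np.vstack([a[160:300,270:410],b[170:310,250:390]]),(200,400))])[:,:,::-1])
```

```text
7.8 [0.501  0.0257 0.1787] [ 0.4625  0.3451 -0.5868] 0.012034447505130025 [ 0.0935  0.2632 -0.3133  1.9921  0.1018  0.9005 -1.7512]
notch 0.95 [319.5, 242.0] [0.4982 0.0227 0.085 ]
notch 0.88 [342.7, 248.1] [0.4985 0.0228 0.085 ]
notch 0.81 [322.2, 257.6] [0.5016 0.0232 0.085 ]
t_pin 0.89 [322.3, 284.8] [0.4989 0.021  0.1647]
t_pin 0.75 [342.8, 208.7] [0.4856 0.0204 0.1647]
t_pin 0.65 [317.1, 226.4] [0.4947 0.0267 0.1647]
```

View pics/f.png

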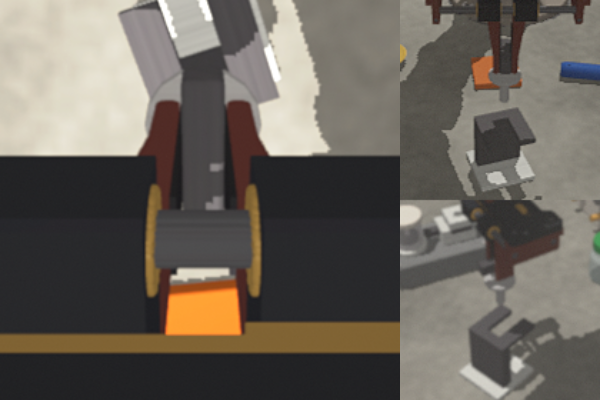

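The wrist crop shows the held pin over the fork with the prongs pointing up-left. The scene and side crops show the shank directly above the slot. I'll overlay a fork model at the estimated pose to check it.

Run:
```python
from h import *
st=monitor.read_state();tx,ty,tz=st["ee_pos"];print(st["ee_pos"])
nx,ny,yaw=.4995,.023,np.radians(22)
c,s_=np.cos(yaw),np.sin(yaw)
L=[(-.015,-.011),(.034,-.011),(.034,-.031),(-.015,-.031)],[(-.015,.011),(.034,.011),(.034,.031),(-.015,.031)],[(-.015,-.011),(-.015,.011)]
out=[]
for n,(r,cc) in {"scene":(190,285),"side":(195,265),"wrist":(170,255)}.items():
    s=snap(n);k=5;im=cv2.resize(s["img"][r:r+110,cc:cc+110],None,fx=k,fy=k,interpolation=2)[:,:,::-1].copy()
    def pt(X): u=proj(s,X); return tuple(int(v) for v in ((u-[cc,r]+.5)*k))
    for poly in L:
        q=np.array([pt((nx+c*a-s_*b,ny+s_*a+c*b,.085)) for a,b in poly]);cv2.polylines(im,[q],False,(0,255,0),1)
    cv2.line(im,pt((tx,ty,tz-.05)),pt((tx,ty,tz-.014)),(0,0,255),1)
    out.append(cv2.resize(im,(400,400)))
cv2.imwrite("pics/o.png",cv2.resize(np.vstack([np.hstack(out[:2]),np.hstack([out[2],out[2]*0])]),(800,800))[:800]); 
cv2.imwrite("pics/o.png",cv2.resize(np.vstack([np.hstack(out[:2]),np.hstack([out[2],out[2]*0])]),(600,600)))
```

```text
[0.50067199 0.0260841  0.1786022 ]
```

View pics/o.png

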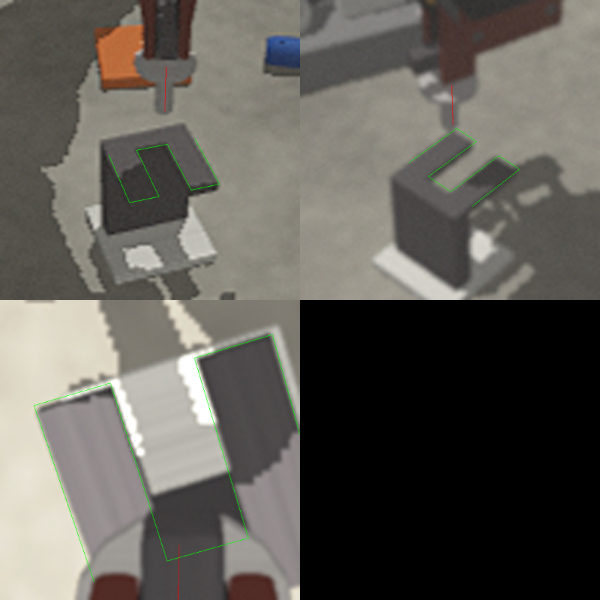

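The overlay matches the fork in all three views, and the shank's axis is on the predicted line. Lowering now, about 3 mm toward the open end.

Request:
drive_tool --moves '[[[2,-1,-10,0,0,0,0],[2,-1,-25,0,0,0,0],[2,-1,-40,0,0,0,0],[2,-1,-54,0,0,0,0],[2,-1,-65,0,0,0,0],[2,-1,-73,0,0,0,0],[2,-1,-77,0,0,0,0],[2,-1,-77,0,0,0,0]]]'

```text
time: 9.05
ee_pos: [0.5024, 0.0239, 0.1012]
orientation: [0.033, -0.706, 0.706, -0.032]
ft_force: [-0.0, 0.1, -1.6]
opening: 0.0117
```

Request:
drive_tool --moves '[[[0,0,-1,0,0,0,0],[0,0,-2,0,0,0,0],[0,0,-2,0,0,0,0]]]'

```text
time: 9.35
ee_pos: [0.5028, 0.0239, 0.0999]
orientation: [0.032, -0.706, 0.706, -0.033]
ft_force: [0.3, 0.7, -2.0]
opening: 0.0118
```

Request:
drive_tool --moves '[[[0,0,-1,0,0,0,0],[0,0,-1,0,0,0,0]]]'

```text
time: 9.55
ee_pos: [0.5029, 0.0239, 0.0991]
orientation: [0.032, -0.706, 0.706, -0.033]
ft_force: [-0.2, -0.5, 2.7]
opening: 0.0116
```

Request:
drive_tool --moves '[[[0,0,-0.5,0,0,0,0],[0,0,-0.5,0,0,0,0]]]'

```text
time: 9.75
ee_pos: [0.5029, 0.0239, 0.0991]
orientation: [0.032, -0.706, 0.706, -0.033]
ft_force: [-2.8, -1.1, 8.6]
opening: 0.0117
```

Contact is made: force rose from -2 to +8.6 N. I'll open just enough to clear and check before going up.

Request:
drive_tool --moves '[[[0,0,0.5,0,0,0,0.18],[0,0,0.5,0,0,0,0.3],[0,0,0.5,0,0,0,0.45],[0,0,0.5,0,0,0,0.45],[0,0,0.5,0,0,0,0.45]]]'

```text
time: 10.25
ee_pos: [0.5025, 0.0238, 0.0985]
orientation: [0.033, -0.706, 0.706, -0.033]
ft_force: [1.0, -0.0, 0.3]
opening: 0.0388
```

Request:
drive_tool --moves '[[[0,0,10,0,0,0,0.45],[0,0,30,0,0,0,0.45],[0,0,60,0,0,0,0.45],[0,0,90,0,0,0,0.45],[0,0,120,0,0,0,0.45],[0,0,140,0,0,0,0.45],[0,0,140,0,0,0,0.45]]]'

```text
time: 10.95
ee_pos: [0.5044, 0.0242, 0.2422]
orientation: [-0.03, 0.706, -0.706, 0.035]
ft_force: [1.9, -0.0, 0.3]
opening: 0.0396
```

Run:
```python
from h import *
np.set_printoptions(precision=4,suppress=True)
S=[snap("wrist"),snap("scene"),snap("side")]
st=monitor.read_state();print(st["time"],st["ee_pos"],st["ft_force"],st["opening"])
for t in("t_pin","knob_pin"):
  for s in S:
    for m in finder.mark_of(t,s)[:1]: print(t,m["score"],m["at"],plane(s,m["at"],.085))
w=S[0]["img"];a=S[1]["img"];b=S[2]["img"]
f=lambda x:cv2.resize(x,(260,260),interpolation=2)
cv2.imwrite("pics/e.png",np.hstack([f(w[150:350,220:420]),f(a[190:300,285:395]),f(b[195:305,265:375])])[:,:,::-1])
```

```text
11.1 [0.502  0.0238 0.2381] [ 0.0579 -0.675   0.1035] 0.03959394072346656
t_pin 0.79 [322.7, 223.3] [0.5027 0.0228 0.085 ]
t_pin 0.59 [342.0, 248.1] [0.4987 0.0215 0.085 ]
t_pin 0.56 [320.8, 253.7] [0.5035 0.0341 0.085 ]
knob_pin 0.82 [170.2, 256.0] [ 0.5501 -0.288   0.085 ]
knob_pin 0.72 [434.5, 377.4] [ 0.5521 -0.2847  0.085 ]
```

View pics/e.png

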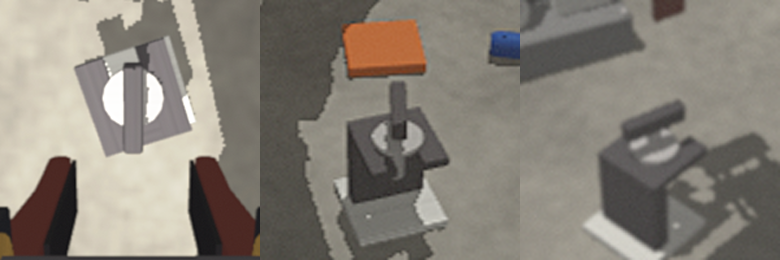

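The pin stands upright in the slot with its collar flat on the prongs (scene panel (397,137), wrist panel (132,97)), and the gripper is well clear. Handing in.

```bash
python3 -c "
from h import *
print(workorder.hand_in())"
```

```text
the job is handed in; nothing more can be done
None
```

The T-handle pin is parked upright in the fork's notch, with its collar resting on both prongs. I gripped it across the crossbar, drew it straight up about 80 mm out of its bore and carried it over the fork. I lowered it until the wrist force turned upward (up to 8.6 N), released it, and raised the gripper to about 0.24 m. I handed in at about 11 s.

**Last checks:**
- **T-pin position:** the wrist camera puts it at (0.503, 0.023), about 3 mm from the notch point toward the open end, and the pictures show it upright. Two of the network marks disagreed a little. The scene view agreed within 4 mm, and the side view was about 11 mm off in y. I put that down to the mark being off, because the picture shows the collar centred on the prongs.
- **Knob pin:** it reads (0.550, -0.288) in the scene view and (0.552, -0.285) in the side view, against (0.552, -0.288) in the side view at the start. That is within the networks' error, and the arm never came near it.
- **No failed checks:** none of the last checks failed, and the hand-in gave no verdict.

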